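# Let the lime out of the chute into the blue pan

## Task

Push the blue pan across the table so that it stands under the mouth of the chute that holds the green lime, then press down that chute's red paddle so that its gate lifts and the lime rolls into the pan, and let the paddle come back up so that the gate shuts. Only push and press with the fingers: do not pick up the pan or the fruit, do not work the lemon's paddle, and leave the lemon in its chute and the other things where they stand.

Things in the scene. Friction and masses are not known exactly. Their poses are not given: they have to be found in the camera images.
- chute: Fixed twin fruit chute, grey steel and aluminium. Origin on the table top; x points back up the chutes (away from the robot), y to its left. Two open troughs, centre lines at y = +40 and -40 mm, 54 mm wide, slope down towards -x to mouths at x = -30 mm and reach back to x = 190 mm, 145 mm high. Pivot posts at x = 30, y = +125 and -125 mm, 132 mm high. Nothing under the troughs in front of x = 15 mm.
- mouth_left (a point): Middle of the lip of the left trough's floor at its open mouth, at chute x = -30 mm, y = 40 mm, 82 mm above the table. A released fruit drops off this lip and lands 20 to 90 mm in front of it.
- mouth_right (a point): The same for the right trough, at chute x = -30 mm, y = -40 mm.
- paddle_left (a point): Centre of the top face of the red paddle of the left (y = +40 mm) trough; the paddle plate is 44 mm (x) by 46 mm (y). At rest it is 131 mm above the table, at chute x = 30 mm, y = 225 mm; fully pressed it is about 52 mm lower.
- paddle_right (a point): The same for the right (y = -40 mm) trough: at rest at chute x = 30 mm, y = -225 mm, 131 mm above the table.
- lever_left (a joint): Left lever, lying along the chute's y, paddle on the outer end, white gate plate on the inner end: 0 at rest (gate shut), 0.55 rad fully pressed (stop). Pressing the paddle, 100 mm from the pivot, raises the value; a fruit gets out under the gate above about 0.35 rad. A spring brings it back to 0: about 3 N on the paddle to start, 6 N at full travel.
- lever_right (a joint): The same for the right lever and right trough.
- pan: Loose open pan of blue enamelled steel, 160 mm (its x) by 110 mm (its y), 60 mm high, walls 3 mm, about 0.35 kg. Origin: centre of its underside. It stands in front of the chute, to the left or right, its x roughly along the chute's x, its far end already just under the mouths in x, so it only needs pushing sideways along the chute's y, by its 160 mm side, a little nearer the robot than its middle, which keeps the hand clear of the mouths.
- lime: Green ball, 40 mm across, 45 g, origin at its centre. It rests in one of the two troughs, left or right, against the gate, its centre about 114 mm above the table.
- lemon: Yellow ball, 40 mm across, origin at its centre, in the other trough; it must stay there.
- shaker: Bystander: amber glass jar with steel cap, 52 mm across, 95 mm high, in front of the chute on the side where the pan is not. Origin at the centre of its underside.
- flask: Bystander: steel bottle 68 mm across, 160 mm high, on the left. Origin at its underside.
- sauce: Bystander: clear bottle with red cap, 64 mm across, 150 mm high, on the right. Origin at its underside.
- bowl: Bystander: white bowl 120 mm across, 50 mm high, on the right. Origin at its underside.
There are look-alikes about, which are no part of the job. Several things look just like the pan: the one meant starts farthest to the robot's right.

How it is judged:
On the way, in this order (a step that is already met when the one before it is completed fails the run):
1. the pan stands on the table with the lime's chute mouth above it: the lime, still in its chute, lines up with the pan within 45 mm sideways (y of lime in the frame of pan between -0.045 and 0.045 m and height (world z) of lime above 0.085 m), for 0.2 s.
2. the lime's lever is pressed and its gate lifted (over 0.25 rad) while the lime is in the chute (((y of lime in the frame of chute above 0 m and value of joint lever_left above 0.25 rad) or (y of lime in the frame of chute below 0 m and value of joint lever_right above 0.25 rad)) and height (world z) of lime above 0.07 m).
3. the lime has dropped into the pan (x of lime in the frame of pan between -0.08 and 0.08 m and y of lime in the frame of pan between -0.055 and 0.055 m and height (world z) of lime below 0.05 m), for 0.2 s.
At the end, for the whole second after the job is handed in: The lime lies in the pan (centre within its walls and under 50 mm high), the pan stands flat and still on the table, both levers are back up (under 0.06 rad), and the lemon is still behind its gate (within 25 mm of its start) (all of step 3 and angle between pan's own z axis and vertical below 0.05 rad and height (world z) of pan below 0.006 m and linear speed of pan below 0.02 m/s and value of joint each of lever_left, lever_right below 0.06 rad and height (world z) of lemon above 0.1 m and distance of lemon from where it was at the start of the episode below 0.025 m); the robot touches nothing.
It fails at once if the pan is lifted off the table (over 15 mm) or tipped (over 0.25 rad) (height (world z) of pan above 0.015 m or angle between pan's own z axis and vertical above 0.25 rad).
It fails at once if a fruit is picked up (raised above 130 mm) (height (world z) of any of lime, lemon above 0.13 m).
It fails at once if the lemon's lever is pressed (over 0.15 rad) ((y of lemon in the frame of chute above 0 m and value of joint lever_left above 0.15 rad) or (y of lemon in the frame of chute below 0 m and value of joint lever_right above 0.15 rad)).
It fails at once if the lemon leaves its chute (height (world z) of lemon below 0.09 m).
It fails at once if a bystander is moved more than 30 mm or tipped over (distance of any of shaker, flask, sauce, bowl from where it was at the start of the episode above 0.03 m or angle between any of shaker, flask, sauce, bowl's own z axis and vertical above 0.4 rad).
It also fails if it takes over 58 s, if anything falls off the work surface, if the arm or the gripper's body presses on something with over 40 N, if the wrist force passes 120 N, or if a joint passes its speed limit or range.

## Robot

A 6-joint arm with a two-finger parallel gripper is mounted at the origin on the work surface. World frame = base frame: x ahead of the robot, y to its left, z up, the work surface at z = 0. Lengths are in m, angles in rad, forces in N, time in s.
With the tool pointing down it reaches from about 0.225 to 0.875 m from the base axis. Payload 3.4 kg.
Tool frame: the origin (TCP) lies at the very end of the fingers, on their centre line; the grasp point (between the pads) lies 19 mm behind it; z points along the fingers, y is the direction in which the jaws open and shut (so a half turn about z gives the same grasp; the last joint's range is limited). The gripper opens to 85 mm and grips with 20 to 120 N. Pads are 22 mm wide; open, the fingers measure 114 mm over their backs; the gripper's body (76 mm by 85 mm) begins 54 mm behind the grasp point. The pads swing forward as they close: fully open they stand 13 mm farther back than shut.
Start: joints at [-1.403, 0.276, 1.505, -0, 1.361, -0.121], TCP at [0.164, -0.551, 0.231] pointing down, gripper open.
Joint ranges: [-2.89, 2.89], [-0.75, 2.08], [0.22, 2.7], [-1.18, 4.32], [0.11, 2.71], [-2.7, 2.7]. Speed limits (rad/s): [2.57, 2.57, 3.14, 3.14, 3.14, 3.14].

## Interface

Orientations are given as a unit quaternion [w, x, y, z].
In Python, from rig import telemetry, cams, sign_off, spotter gives the robot as it stands.
- The arm moves only by the tool servo_tool, never from a script. Its argument "steps" is a list of rows, each a list of 6 numbers: the shift along the tool's x, y, z in mm, then the turn, a rotation vector about the tool's x, y, z in degrees. In form: [[x, y, z, ax, ay, az], ...]. A call has 1 to 8 rows; each row is the pose to reach, as a shift and turn from the pose commanded when the call began, along the tool's axes at that moment; what a row does not reach only later rows make up. A row lasts 1/10 s, in which the tool goes at most 50 mm and 8.59 degrees, less where a joint would pass 70% of its speed; a pose out of reach is approached as far as the arm can. A call with a gripper value outside its range is refused whole. "hand" is the closure in counts, from 0 (fully open) to 255 (shut), set as the call begins (left out, the last holds). The fingers move at their own pace and stop on an object; "grip_force" is the grip in N (left out, the last holds). Time passes only in rows, so rows that repeat a pose let the fingers close. It gives the time, the measured TCP pose, the force and the opening at its end, in the units of the state.
- telemetry.get_state(): the state, without advancing time (a new reading comes with each control period).
- cams.get_image(name): name is "scene" or "top" or "wrist"; returns (picture, depth): 400x640x3 uint8, red, green, blue; 400x640 float32, m along the optical axis (not along the pixel's ray), 0 where there is no reading.
- cams.camera_model(name): a dict with "camera_matrix" (3x3 intrinsics, pixels), "origin" and "rotation" of the camera in the world; the wrist camera has in their place "tool_from_camera" (4x4, takes a point from camera to tool coordinates, whose origin is the TCP and whose axes are the flange's). Camera axes: x right, y up, looking along -z (the intrinsics and any distortion apply to the point x, -y, -z); pixel columns grow to the right and rows downward; lengths in m; the calibration is good to about 2 mm. A picture is of the moment at which its call begins: read the wrist's pose just before it. camera_model takes no time and is no camera call.
- sign_off(): hands the job in, once; it reports no verdict.
Trained networks look in the newest picture that a camera, given by its name, has taken for a name from the list of things; names that differ only in an ending like _2 or _b are one class to them, and where a whole thing is asked for, a point or a joint stands for the part that bears it (a point fixed in the world has none). Each returns a list of dicts, best first, with "conf" (0 to 1); they miss things now and then, are a little off and sometimes report something else, mostly with a low value. They report only what shows in the picture. A call takes as long as a camera call. They do not tell look-alikes from the thing itself.
- spotter.outline_of(query, camera): "region" (400x640 bool, what is visible of it) and "rect" ([left, top, width, height] in pixels, round what is visible of it).
The state is a dict: "clock": time; "qpos": joint angles; "qd": joint speeds; "effort": joint torques, N m; "position": TCP position; "ee_rot": TCP orientation; "contact_force": force on the tool from outside, world axes, zero at the start; "moment": the same for the moment, N m; "width": finger opening in m.
Only numpy, scipy, OpenCV 4.12 (cv2) and the standard library are available. Lean on these libraries where they do the work, as an engineer would, in place of code of your own. Each camera call takes 0.05 s, during which the arm holds its last target.

## Working session

There is one attempt and no reset: what is moved stays moved. The work goes in short steps, Python scripts to look and compute and a tool call to move; the robot and the scene stay as the last step left them, time stands still between calls to the robot, and variables do not carry over. Pictures are saved under pics/ and viewed, and the job is handed in when it is done.

Besides the shell and the picture viewer there is one more tool, called after "Emit:" by a JSON object that holds its "method" and its "body", one argument or row to a line. servo_tool: Moves the arm, as the interface text tells. Its arguments: {"type":"object","properties":{"steps":{"type":"array","items":{"type":"array","items":{"type":"number"}}},"hand":{"type":"number"},"grip_force":{"type":"number"}},"required":["steps"]}

```bash
mkdir -p pics; cat > h.py <<'E'
import numpy as np, cv2
from rig import telemetry, cams, sign_off, spotter
def snap(n,f):
    im,d=cams.get_image(n); cv2.imwrite('pics/'+f,im[:,:,::-1]); return im,d
def world(n,u,v,d):
    m=cams.camera_model(n);K=np.array(m['camera_matrix'])
    u=np.asarray(u,float);v=np.asarray(v,float);d=np.asarray(d,float)
    p=np.stack([(u-K[0,2])/K[0,0]*d,-(v-K[1,2])/K[1,1]*d,-d],-1)
    return p@np.array(m['rotation']).T+np.array(m['origin'])
E
python3 - <<'E'
from h import *
for n in ['scene','top']:
    im,d=snap(n,n+'1.png'); m=cams.camera_model(n); print(n,{k:np.round(v,3).tolist() if not isinstance(v,str) else v for k,v in m.items()})
    for q in ['pan','lime','lemon','chute','shaker','flask','sauce','bowl','paddle_left']:
        for r in spotter.outline_of(q,n):
            R=r['region']&(d>0); v,u=np.nonzero(R)
            if len(u)==0: continue
            P=world(n,u,v,d[R]); print(q,round(r['conf'],2),r['rect'],np.round(np.median(P,0),3),np.round(np.percentile(P,2,axis=0),3),np.round(np.percentile(P,98,axis=0),3))
print(telemetry.get_state())
E
```

```text
scene {'camera_matrix': [[469.715, 0.0, 323.526], [0.0, 469.715, 204.006], [0.0, 0.0, 1.0]], 'origin': [1.153, -0.257, 1.187], 'rotation': [0.784, 0.23, 0.159, 0.554]}Traceback (most recent call last):
  File "<stdin>", line 8, in <module>
  File "h.py", line 9, in world
    return p@np.array(m['rotation']).T+np.array(m['origin'])
           ~^~~~~~~~~~~~~~~~~~~~~~~~~~
ValueError: matmul: Input operand 1 has a mismatch in its core dimension 0, with gufunc signature (n?,k),(k,m?)->(n?,m?) (size 4 is different from 3)
```

Rotation is a quaternion (w,x,y,z).

```bash
cat > h.py <<'E'
import numpy as np, cv2
from scipy.spatial.transform import Rotation as Ro
from rig import telemetry, cams, sign_off, spotter
def snap(n,f):
    im,d=cams.get_image(n); cv2.imwrite('pics/'+f,im[:,:,::-1]); return im,d
def world(n,u,v,d):
    m=cams.camera_model(n);K=np.array(m['camera_matrix'])
    u=np.asarray(u,float);v=np.asarray(v,float);d=np.asarray(d,float)
    p=np.stack([(u-K[0,2])/K[0,0]*d,-(v-K[1,2])/K[1,1]*d,-d],-1)
    return Ro.from_quat(m['rotation'],scalar_first=True).apply(p)+np.array(m['origin'])
E
python3 - <<'E'
from h import *
for n in ['scene','top']:
    im,d=snap(n,n+'1.png'); np.save(n+'d1.npy',d); print(n, cams.camera_model(n).keys(), cams.camera_model(n).get('distortion'))
    for q in ['pan','lime','lemon','chute','shaker','flask','sauce','bowl','paddle_left']:
        for r in spotter.outline_of(q,n):
            R=r['region']&(d>0); v,u=np.nonzero(R)
            if len(u)==0: continue
            P=world(n,u,v,d[R]); print(q,round(r['conf'],2),r['rect'],np.round(np.median(P,0),3),np.round(np.percentile(P,2,axis=0),3),np.round(np.percentile(P,98,axis=0),3))
print(telemetry.get_state())
E
```

```text
scene dict_keys(['camera_matrix', 'origin', 'rotation']) None
pan 0.94 [219.0, 201.3, 61.8, 57.8] [ 0.465 -0.224  0.004] [ 0.405 -0.288 -0.003] [ 0.567 -0.165  0.063]
pan 0.8 [367.3, 119.5, 58.7, 58.7] [0.323 0.298 0.022] [ 0.264  0.205 -0.002] [0.406 0.377 0.063]
pan 0.38 [343.8, 220.5, 13.4, 17.4] [0.616 0.016 0.126] [0.595 0.001 0.105] [0.628 0.036 0.136]
pan 0.26 [242.4, 184.1, 175.3, 131.0] [ 0.653 -0.03   0.094] [ 0.541 -0.246  0.006] [0.763 0.191 0.138]
lime 0.76 [315.5, 235.3, 16.6, 14.9] [ 0.626 -0.061  0.125] [ 0.607 -0.078  0.096] [ 0.64  -0.04   0.133]
lemon 0.31 [163.0, 269.1, 35.8, 40.0] [ 0.611 -0.436  0.094] [ 0.558 -0.469 -0.001] [ 0.626 -0.411  0.151]
chute 0.68 [133.7, 217.9, 47.5, 42.7] [ 0.405 -0.479  0.022] [ 0.366 -0.527  0.001] [ 0.475 -0.421  0.051]
chute 0.6 [241.3, 188.6, 177.7, 127.1] [ 0.649 -0.029  0.094] [ 0.538 -0.246  0.001] [0.763 0.193 0.137]
shaker 0.85 [362.4, 163.7, 15.5, 32.6] [0.451 0.139 0.069] [0.421 0.121 0.01 ] [0.462 0.165 0.097]
flask 0.89 [460.1, 166.0, 34.1, 44.8] [0.592 0.402 0.096] [0.558 0.383 0.005] [0.612 0.438 0.16 ]
flask 0.71 [2
[... 1566 characters left out ...]
  0.017 -0.001] [0.599 0.221 0.139]
{'clock': 1.1, 'qpos': array([-1.40299307e+00,  2.75901787e-01,  1.50489128e+00,  2.66255678e-06,
        1.36070224e+00, -1.21021836e-01]), 'qd': array([ 0.00133297,  0.0011564 , -0.00055208,  0.00087988, -0.0001755 ,
        0.00029608]), 'effort': array([ 2.49250188e-03, -4.16661000e+01, -2.46104282e+01, -5.68455762e-04,
        6.48309378e-05, -1.73502735e-05]), 'position': array([ 0.16376494, -0.55122432,  0.23133047]), 'ee_rot': array([4.86292441e-05, 9.89590656e-01, 1.43910841e-01, 2.44005515e-06]), 'contact_force': array([-0.70259275, -0.19162986,  0.08160251]), 'moment': array([-0.04237701,  0.05818791, -0.02286361]), 'width': 0.08558404808396902}
```

View pics/scene1.png

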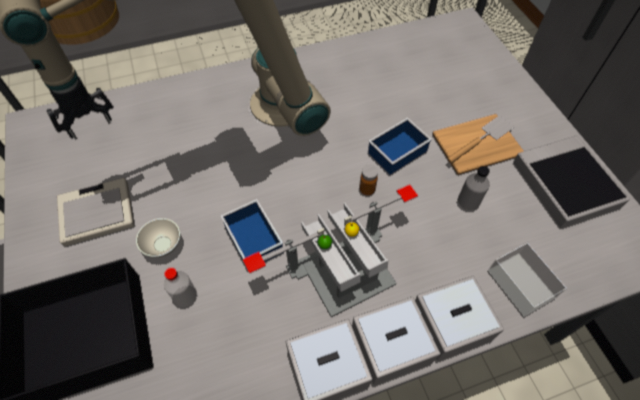

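View pics/top1.png

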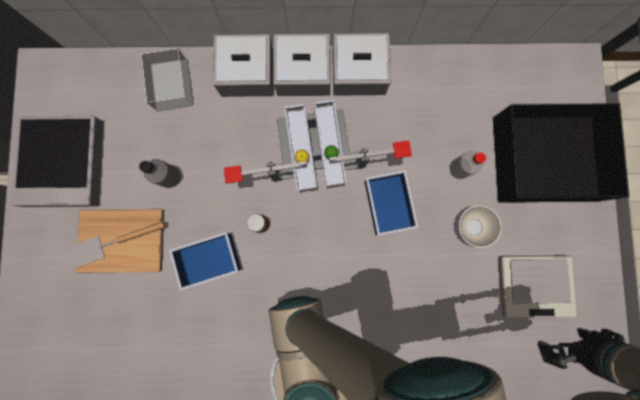

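Top view: two blue pans, at px (391,203) (world y≈-0.23, rightmost, so it's the target) and (205,260) (y≈+0.30, look-alike). The lime is at (331,152) in the right trough and the lemon at (302,156) in the left. The lime's red paddle is at (402,149) and the shaker at (257,223). Next I'll check the choice in a crop and fit the poses.

```bash
python3 - <<'E'
from h import *
im=cv2.imread('pics/top1.png');cv2.imwrite('pics/crop1.png',cv2.resize(im[90:250,210:430],None,fx=3.6,fy=3.6,interpolation=cv2.INTER_CUBIC))
for n in ['top','scene']:
    im=cv2.imread(f'pics/{n}1.png');d=np.load(n+'d1.npy')
    hsv=cv2.cvtColor(im,cv2.COLOR_BGR2HSV)
    v,u=np.mgrid[:400,:640];P=world(n,u,v,d)
    red=((hsv[...,0]<6)|(hsv[...,0]>174))&(hsv[...,1]>180)&(hsv[...,2]>100)
    k,l,s,c=cv2.connectedComponentsWithStats(red.astype(np.uint8))
    for i in range(1,k):
        if s[i,4]>60:
            Q=P[(l==i)&(d>0)];print(n,'red',c[i],s[i,4],np.round(np.median(Q,0),3),np.round((Q.min(0)+Q.max(0))/2,3),cv2.minAreaRect((1000*Q[:,:2]).astype(np.float32)))
    # pan: rim
    m=(P[...,0]>.36)&(P[...,0]<.60)&(P[...,1]>-.31)&(P[...,1]<-.13)&(P[...,2]>.050)&(P[...,2]<.07)
    Q=P[m];print('pan rim',len(Q),cv2.minAreaRect((1000*Q[:,:2]).astype(np.float32)),np.round(Q[:,2].mean(),3))
    blue=(hsv[...,0]>95)&(hsv[...,0]<125)&(hsv[...,1]>120)&(P[...,1]<0)&(P[...,0]>.3)&(P[...,0]<.65)&(d>0)&(P[...,2]<.07)
    Q=P[blue];print('pan blue',len(Q),cv2.minAreaRect((1000*Q[:,:2]).astype(np.float32)))
    for nm,a,b in [('lime',45,75),('lemon',20,33)]:
        m=(hsv[...,0]>a)&(hsv[...,0]<b)&(hsv[...,1]>150)&(P[...,2]>.09)&(P[...,2]<.15)
        Q=P[m]
        if len(Q)>20:
            A=np.c_[2*Q,np.ones(len(Q))];s=np.linalg.lstsq(A,(Q**2).sum(1),rcond=None)[0];print(nm,len(Q),np.round(s[:3],3),np.round(np.sqrt(s[3]+s[:3]@s[:3]),4),np.round(Q.mean(0),3))
E
```

```text
Traceback (most recent call last):
  File "h.py", line 10, in world
    return Ro.from_quat(m['rotation'],scalar_first=True).apply(p)+np.array(m['origin'])
           ~~~~~~~~~~~~~~~~~~~~~~~~~~~~~~~~~~~~~~~~~~~~~~~~~~~^^^
  File "scipy/spatial/transform/_rotation.pyx", line 2580, in scipy.spatial.transform._rotation.Rotation.apply
ValueError: Expected input of shape (3,) or (P, 3), got (400, 640, 3).
```

View pics/crop1.png

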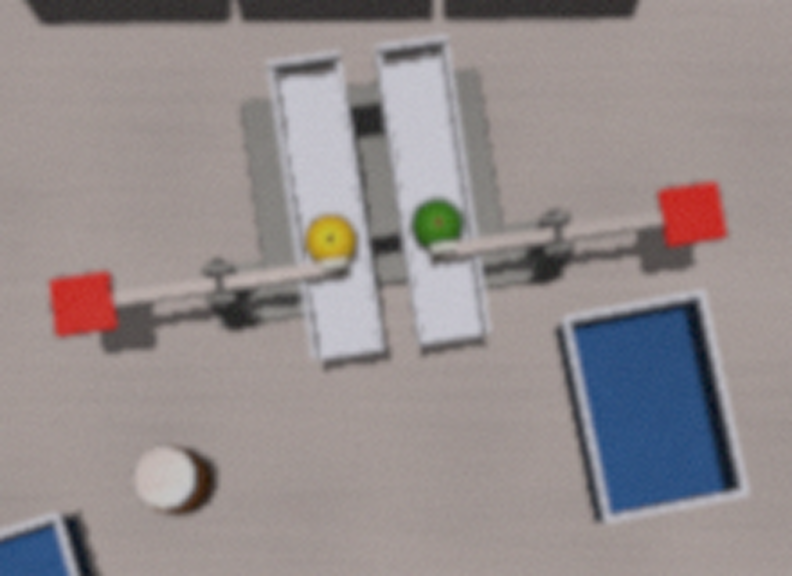

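The crop confirms it: the lime is in the right trough, the pan stands right and in front of it, and the right paddle is behind the pan.

```bash
sed -i 's/scalar_first=True).apply(p)+/scalar_first=True).apply(p.reshape(-1,3)).reshape(p.shape)+/' h.py; python3 - <<'E'
from h import *
for n in ['top','scene']:
    im=cv2.imread(f'pics/{n}1.png');d=np.load(n+'d1.npy')
    hsv=cv2.cvtColor(im,cv2.COLOR_BGR2HSV)
    v,u=np.mgrid[:400,:640];P=world(n,u,v,d)
    red=((hsv[...,0]<6)|(hsv[...,0]>174))&(hsv[...,1]>180)&(hsv[...,2]>100)
    k,l,s,c=cv2.connectedComponentsWithStats(red.astype(np.uint8))
    for i in range(1,k):
        if s[i,4]>60:
            Q=P[(l==i)&(d>0)&(abs(P[...,2]-.131)<.01)]
            if len(Q)>20:print(n,'red',c[i],s[i,4],np.round(np.median(Q,0),3),cv2.minAreaRect((1000*Q[:,:2]).astype(np.float32)))
    m=(P[...,0]>.36)&(P[...,0]<.60)&(P[...,1]>-.31)&(P[...,1]<-.13)&(P[...,2]>.050)&(P[...,2]<.07)
    Q=P[m];r=cv2.minAreaRect((1000*Q[:,:2]).astype(np.float32));print('pan rim',len(Q),r,cv2.boxPoints(r).round().tolist(),np.round(Q[:,2].mean(),3))
    m=(P[...,0]>.36)&(P[...,0]<.60)&(P[...,1]>-.31)&(P[...,1]<-.13)&(P[...,2]>-.01)&(P[...,2]<.012)&(hsv[...,1]>120)&(hsv[...,0]>95)&(hsv[...,0]<125)
    Q=P[m];r=cv2.minAreaRect((1000*Q[:,:2]).astype(np.float32));print('pan floor',len(Q),r)
    for nm,a,b in [('lime',45,75),('lemon',20,33)]:
        m=(hsv[...,0]>a)&(hsv[...,0]<b)&(hsv[...,1]>150)&(P[...,2]>.09)&(P[...,2]<.15)
        Q=P[m]
        if len(Q)>20:
            A=np.c_[2*Q,np.ones(len(Q))];s=np.linalg.lstsq(A,(Q**2).sum(1),rcond=None)[0];print(nm,len(Q),np.round(s[:3],3),np.round(np.sqrt(s[3]+s[:3]@s[:3]),4),np.round(Q.mean(0),3))
E
```

```text
top red [401.72146119 149.25114155] 219 [ 0.621 -0.244  0.131] ((621.469482421875, -243.6251678466797), (39.7775764465332, 40.806617736816406), 8.38310718536377)
top red [232.66511628 174.15813953] 215 [0.56  0.199 0.131] ((559.7591552734375, 199.51922607421875), (37.187713623046875, 40.74311065673828), 7.54245662689209)
pan rim 423 ((507.97705078125, -217.5422821044922), (202.20045471191406, 125.38966369628906), 10.639062881469727) [[397.0, -175.0], [420.0, -298.0], [619.0, -260.0], [596.0, -137.0]] 0.06
pan floor 1644 ((492.6656188964844, -232.75161743164062), (151.5853729248047, 93.0585708618164), 9.930194854736328)
lime 80 [ 0.618 -0.058  0.121] 0.0139 [ 0.617 -0.057  0.129]
lemon 108 [0.608 0.02  0.12 ] 0.0151 [0.606 0.02  0.129]
scene red [406.90659341 192.82417582] 182 [0.561 0.2   0.13 ] ((560.5120849609375, 199.70884704589844), (40.05720520019531, 42.5648193359375), 5.496930122375488)
scene red [253.73846154 262.01538462] 260 [ 0.623 -0.245  0.13 ] ((622.9144287109375, -245.48130798339844), (41.956451416015625, 43.63269805908203), 11.276756286621094)
pan rim 403 ((506.24896240234375, -223.37823486328125), (203.83074951171875, 113.82786560058594), 10.431500434875488) [[396.0, -186.0], [416.0, -298.0], [617.0, -261.0], [596.0, -149.0]] 0.059
pan floor 1259 ((469.3156433105469, -225.10964965820312), (123.4019546508789, 96.63653564453125), 9.904141426086426)
lime 141 [ 0.694 -0.444  0.177] 0.3932 [ 0.626 -0.066  0.126]
lemon 167 [ 0.562 -0.403  0.007] 0.4408 [0.613 0.013 0.125]
```

Chute: yaw ≈7.9°, origin ≈(0.561, -0.027), and the paddle spacing comes out at 448 mm (450 expected). Pan: centre ≈(0.492, -0.229), yaw ≈9.9°, so it needs about +150 mm along chute y. I'll push with both half-open fingers lined up along the pan's side, starting at (0.49, -0.34).

```bash
cat >> h.py <<'E'
O=np.array([.561,-.0266]);YAW=np.radians(7.9)
CX=np.array([np.cos(YAW),np.sin(YAW)]);CY=np.array([-CX[1],CX[0]])
def tochute(p): q=np.asarray(p)[...,:2]-O; return np.stack([q@CX,q@CY],-1)
def goto(p,yaw_y=None,down=True):
    """shift in tool axes mm and rotvec deg to reach p with tool y axis along yaw_y(deg), pointing down"""
    s=telemetry.get_state();R=Ro.from_quat(s['ee_rot'],scalar_first=True)
    t=R.inv().apply(np.array(p)-s['position'])*1000
    a=np.zeros(3)
    if yaw_y is not None:
        c,sn=np.cos(np.radians(yaw_y)),np.sin(np.radians(yaw_y))
        y=np.array([c,sn,0]);z=np.array([0,0,-1.]);x=np.cross(y,z)
        a=np.degrees((R.inv()*Ro.from_matrix(np.c_[x,y,z])).as_rotvec())
    print('pos',s['position'].round(4),'t',s['clock'],'shift',t.round(1),'rot',a.round(1),'F',s['contact_force'].round(1),'w',round(s['width'],3))
E
python3 -c "
from h import *
goto([.49,-.34,.2],8.5); goto([.49,-.34,.2],188.5)"
```

```text
pos [ 0.1638 -0.5512  0.2313] t 1.1 shift [ 372.9 -109.6   31.3] rot [  0.   0. -82.] F [-0.7 -0.2  0.1] w 0.086
pos [ 0.1638 -0.5512  0.2313] t 1.1 shift [ 372.9 -109.6   31.3] rot [ 0. -0. 98.] F [-0.7 -0.2  0.1] w 0.086
```

Emit:
{"method": "servo_tool", "body": {
  "steps": [
    [47,-14,4,0,0,-8],
    [94,-28,8,0,0,-16],
    [141,-42,12,0,0,-24],
    [188,-56,16,0,0,-32],
    [235,-70,20,0,0,-40],
    [280,-83,24,0,0,-48],
    [326,-96,28,0,0,-56],
    [373,-110,31,0,0,-64]
  ],
  "hand": 100
}}

```text
clock: 1.9
position: [0.4914, -0.3384, 0.2002]
ee_rot: [0.0, 0.761, 0.649, -0.0]
contact_force: [0.6, -1.1, 0.1]
width: 0.052
```

```bash
python3 -c "
from h import *
goto([.49,-.34,.2],8.5); goto([.49,-.34,.012],8.5)"
```

```text
pos [ 0.4914 -0.3384  0.2002] t 1.9 shift [-1.8 -1.2  0.2] rot [  0.    0.  -17.6] F [ 0.6 -1.1  0.1] w 0.052
pos [ 0.4914 -0.3384  0.2002] t 1.9 shift [ -1.7  -1.2 188.2] rot [  0.    0.  -17.6] F [ 0.6 -1.1  0.1] w 0.052
```

Emit:
{"method": "servo_tool", "body": {
  "steps": [
    [-2,-1,30,0,0,-8],
    [-2,-1,70,0,0,-16],
    [-2,-1,110,0,0,-18],
    [-2,-1,150,0,0,-18],
    [-2,-1,180,0,0,-18],
    [-2,-1,188,0,0,-18],
    [-2,-1,188,0,0,-18]
  ]
}}

```text
clock: 2.6
position: [0.4882, -0.341, 0.0114]
ee_rot: [-0.001, 0.652, 0.758, -0.0]
contact_force: [-0.3, -0.7, 0.5]
width: 0.052
```

```bash
python3 - <<'E'
from h import *
goto([.49,-.34,.012],8.5)
im,d=snap('top','top2.png')
im,d2=snap('scene','scene2.png')
v,u=np.mgrid[:400,:640]
for n,dd in(('top',d),('scene',d2)):
    P=world(n,u,v,dd); bx=(P[...,0]>.38)&(P[...,0]<.6)&(P[...,1]>-.33)&(P[...,1]<-.1)&(dd>0)
    im=cv2.imread(f'pics/{n}2.png');hsv=cv2.cvtColor(im,cv2.COLOR_BGR2HSV)
    m=bx&(hsv[...,1]>120)&(hsv[...,0]>95)&(hsv[...,0]<125)
    Q=P[m];Z=Q[Q[:,2]<.012]; print(n,cv2.minAreaRect((1000*Q[:,:2]).astype(np.float32)),np.round(Q[:,2].max(),3))
c=np.hstack([cv2.imread('pics/top2.png')[110:270,260:480],cv2.imread('pics/scene2.png')[150:310,150:370]])
cv2.imwrite('pics/c2.png',cv2.resize(c,None,fx=1.8,fy=1.8))
E
```

```text
pos [ 0.4882 -0.341   0.0114] t 2.6 shift [ 0.7  1.9 -0.6] rot [-0.1 -0.1  0. ] F [-0.3 -0.7  0.5] w 0.052
top ((497.48028564453125, -256.83734130859375), (151.2028045654297, 141.567138671875), 10.710589408874512) 0.167
scene ((487.3370361328125, -222.62171936035156), (161.98841857910156, 97.46002960205078), 10.613459587097168) 0.056
```

View pics/c2.png

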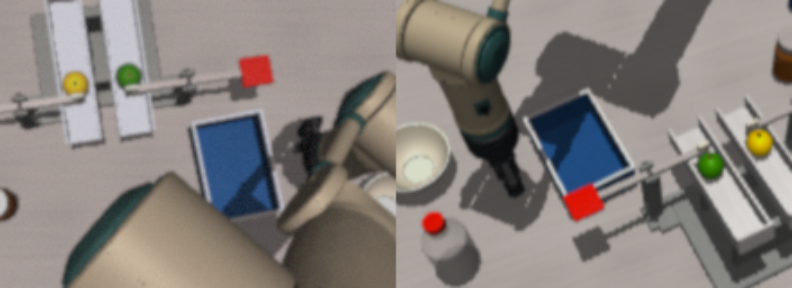

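The fingers stand just right of the pan's right side, about mid-length, and clear of the bowl and sauce. I'll push slowly along tool +x, which is about chute +y.

Emit:
{"method": "servo_tool", "body": {
  "steps": [
    [15,0,0,0,0,0],
    [28,0,0,0,0,0],
    [36,0,0,0,0,0],
    [44,0,0,0,0,0],
    [52,0,0,0,0,0],
    [60,0,0,0,0,0],
    [70,0,0,0,0,0],
    [80,0,0,0,0,0]
  ]
}}

```text
clock: 3.5
position: [0.4771, -0.262, 0.0125]
ee_rot: [0.001, 0.653, 0.758, -0.0]
contact_force: [-0.1, -2.9, 1.0]
width: 0.0516
```

```bash
cat > look.py <<'E'
from h import *
import sys
k=sys.argv[1]
s=telemetry.get_state();print(s['clock'],s['position'].round(4),s['contact_force'].round(1),'tcp chute',tochute(s['position']).round(4))
im,d=snap('scene',f'scene{k}.png')
v,u=np.mgrid[:400,:640];P=world('scene',u,v,d)
hsv=cv2.cvtColor(cv2.imread(f'pics/scene{k}.png'),cv2.COLOR_BGR2HSV)
m=(P[...,0]>.38)&(P[...,0]<.62)&(P[...,1]>-.33)&(P[...,1]<.12)&(d>0)&(hsv[...,1]>120)&(hsv[...,0]>95)&(hsv[...,0]<125)&(P[...,2]<.08)
Q=P[m];C=np.c_[tochute(Q)]*1000
r=cv2.minAreaRect(C.astype(np.float32));print('pan blue in chute frame mm',r)
cv2.imwrite(f'pics/c{k}.png',cv2.resize(cv2.imread(f'pics/scene{k}.png')[130:320,150:430],None,fx=2.5,fy=2.5))
E
python3 look.py 3
```

```text
3.5 [ 0.4771 -0.262   0.0125] [-0.1 -2.9  1. ] tcp chute [-0.1155 -0.2216]
pan blue in chute frame mm ((-111.65342712402344, -148.58880615234375), (133.24757385253906, 97.72837829589844), 0.5918639898300171)
```

View pics/c3.png

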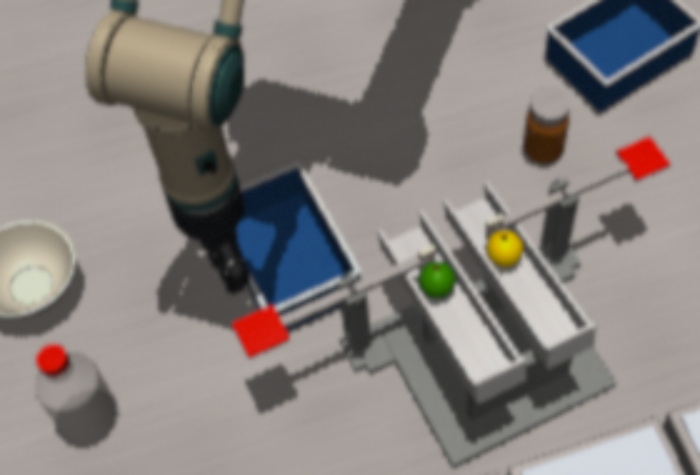

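Contact is made and the pan has squared up with the chute (yaw 0.6°). About 112 mm remain.

Emit:
{"method": "servo_tool", "body": {
  "steps": [
    [10,0,0,0,0,0],
    [22,0,0,0,0,0],
    [35,0,0,0,0,0],
    [48,0,0,0,0,0],
    [62,0,0,0,0,0],
    [76,0,0,0,0,0],
    [88,0,0,0,0,0],
    [95,0,0,0,0,0]
  ]
}}

```text
clock: 4.35
position: [0.462, -0.1668, 0.0123]
ee_rot: [-0.0, 0.652, 0.758, -0.0]
contact_force: [0.8, -2.0, -1.7]
width: 0.0522
```

```bash
python3 look.py 4
```

```text
4.35 [ 0.462  -0.1668  0.0123] [ 0.8 -2.  -1.7] tcp chute [-0.1173 -0.1252]
pan blue in chute frame mm ((-114.80811309814453, -60.78932189941406), (129.7823486328125, 115.93869018554688), 0.7950426936149597)
```

View pics/c4.png

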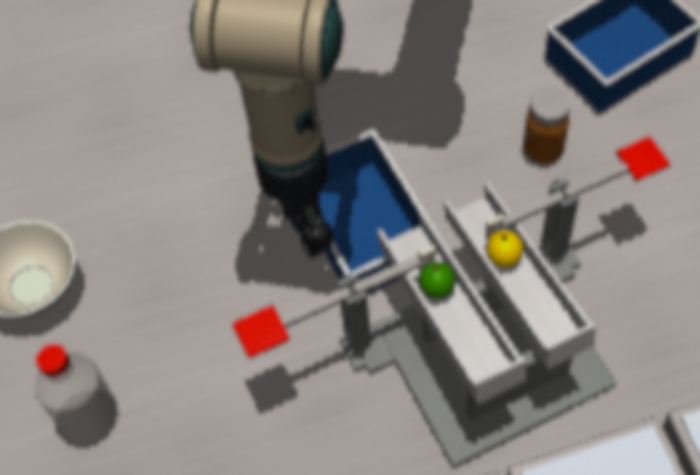

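Emit:
{"method": "servo_tool", "body": {
  "steps": [
    [5,0,0,0,0,0],
    [11,0,0,0,0,0],
    [16,0,0,0,0,0],
    [18,0,0,0,0,0],
    [18,0,0,0,0,0]
  ]
}}

```text
clock: 4.9
position: [0.4598, -0.1501, 0.0123]
ee_rot: [-0.0, 0.652, 0.758, 0.0]
contact_force: [0.5, -0.6, 0.4]
width: 0.0516
```

Emit:
{"method": "servo_tool", "body": {
  "steps": [
    [-20,0,0,0,0,0],
    [-60,0,0,0,0,0],
    [-100,0,0,0,0,0],
    [-120,0,-30,0,0,0],
    [-120,0,-80,0,0,0],
    [-120,0,-130,0,0,0],
    [-120,0,-180,0,0,0],
    [-120,0,-190,0,0,0]
  ]
}}

```text
clock: 5.7
position: [0.4804, -0.271, 0.2086]
ee_rot: [0.005, 0.653, 0.758, 0.001]
contact_force: [0.3, -0.2, 0.0]
width: 0.052
```

```bash
python3 look.py 5; python3 - <<'E'
from h import *
im,d=snap('top','top5.png')
v,u=np.mgrid[:400,:640];P=world('top',u,v,d);C=tochute(P)*1000;Z=P[...,2]*1000
for n,p,dd in (('top',P,d),('scene',None,None)):
    if n=='scene':
        im,dd=cams.get_image('scene');p=world('scene',u,v,dd)
    c=tochute(p)*1000;z=p[...,2]*1000
    for x0 in (-160,-140,-120,-100,-80):
        m=(abs(c[...,0]-x0)<8)&(z>50)&(z<70)&(dd>0)&(c[...,1]<60)&(c[...,1]>-140)
        y=c[...,1][m];
        if len(y):print(n,x0,np.round([np.median(y[y<-50]) if (y<-50).any() else 0,np.median(y[y>-30]) if (y>-30).any() else 0],1),len(y))
goto([.622,-.245,.15])
cv2.imwrite('pics/t5.png',cv2.resize(cv2.imread('pics/top5.png')[90:250,210:430],None,fx=3,fy=3))
E
```

```text
5.7 [ 0.4804 -0.271   0.2086] [ 0.3 -0.2  0. ] tcp chute [-0.1135 -0.231 ]
pan blue in chute frame mm ((-98.94328308105469, -40.17039108276367), (161.25770568847656, 109.81680297851562), 0.8644827604293823)
top -160 [-93.8  14.2] 23
top -140 [-93.   14.3] 24
top -120 [-93.2  14.4] 24
top -100 [-93.   14.6] 24
top -80 [-92.7  15.1] 24
scene -160 [-94.   13.7] 23
scene -140 [-94.   13.1] 22
scene -120 [-93.5  13.8] 21
scene -100 [-93.2  13. ] 22
scene -80 [-93.8  13.6] 23
pos [ 0.4775 -0.2688  0.2022] t 5.85 shift [  2.1 146.4  52.2] rot [0. 0. 0.] F [ 0.5  0.1 -1. ] w 0.052
```

View pics/t5.png

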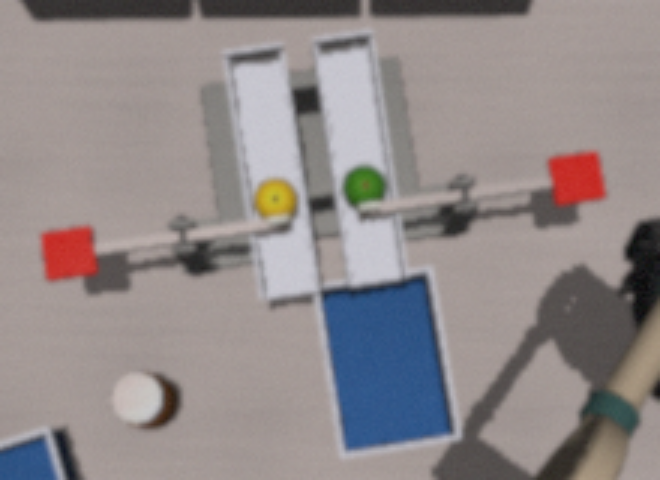

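View pics/c5.png

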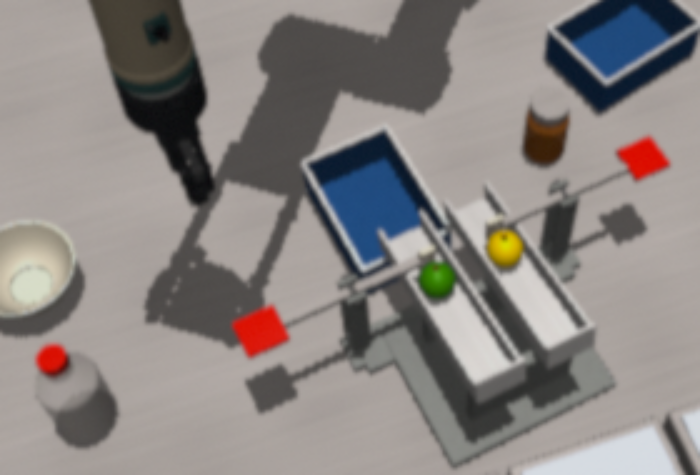

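Both cameras put the pan rims at chute y ≈ -93.5 and +14, so the centre is -40 mm, right under the lime's mouth. Next I'll close the fingers and move above the right paddle.

```bash
python3 -c "
from h import *
goto([.6207,-.2384,.2],7.9)"
```

```text
pos [ 0.4775 -0.2688  0.2022] t 5.85 shift [  8.8 146.1   2.2] rot [ 0.  -0.   0.6] F [ 0.5  0.1 -1. ] w 0.052
```

Emit:
{"method": "servo_tool", "body": {
  "steps": [
    [2,35,0,0,0,0],
    [4,75,0,0,0,0],
    [7,115,0,0,0,0],
    [9,140,0,0,0,0],
    [9,146,2,0,0,0],
    [9,146,2,0,0,0],
    [9,146,2,0,0,0]
  ],
  "hand": 255
}}

```text
clock: 6.55
position: [0.619, -0.2384, 0.1985]
ee_rot: [-0.002, 0.653, 0.758, -0.001]
contact_force: [-0.7, 1.4, -0.4]
width: 0.0001
```

```bash
python3 look.py 6; python3 -c "
from h import *
goto([.6207,-.2384,.135])"
```

```text
6.55 [ 0.619  -0.2384  0.1985] [-0.7  1.4 -0.4] tcp chute [ 0.0283 -0.2177]
pan blue in chute frame mm ((-99.62630462646484, -39.965118408203125), (162.12034606933594, 109.88429260253906), 0.32755666971206665)
pos [ 0.619  -0.2386  0.1992] t 6.6 shift [-0.1  1.9 64.2] rot [0. 0. 0.] F [-0.1 -0.4 -0.2] w -0.0
```

View pics/c6.png

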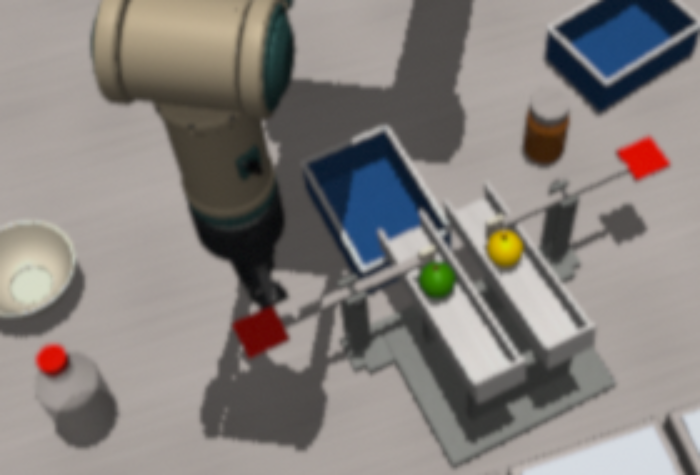

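The closed fingertips are over the right paddle and nothing else is close. Pressing now.

Emit:
{"method": "servo_tool", "body": {
  "steps": [
    [0,2,30,0,0,0],
    [0,2,55,0,0,0],
    [0,2,68,0,0,0],
    [0,2,78,0,0,0],
    [0,2,88,0,0,0],
    [0,2,98,0,0,0],
    [0,2,106,0,0,0],
    [0,2,109,0,0,0]
  ]
}}

```text
clock: 7.4
position: [0.6239, -0.2383, 0.0922]
ee_rot: [0.001, 0.653, 0.758, 0.001]
contact_force: [-0.8, 1.0, 6.5]
width: -0.0002
```

```bash
python3 look.py 7
```

```text
7.4 [ 0.6239 -0.2383  0.0922] [-0.8  1.   6.5] tcp chute [ 0.0332 -0.2184]
pan blue in chute frame mm ((-98.65628814697266, -40.65283966064453), (162.46502685546875, 109.72640228271484), 0.1579117625951767)
```

View pics/c7.png

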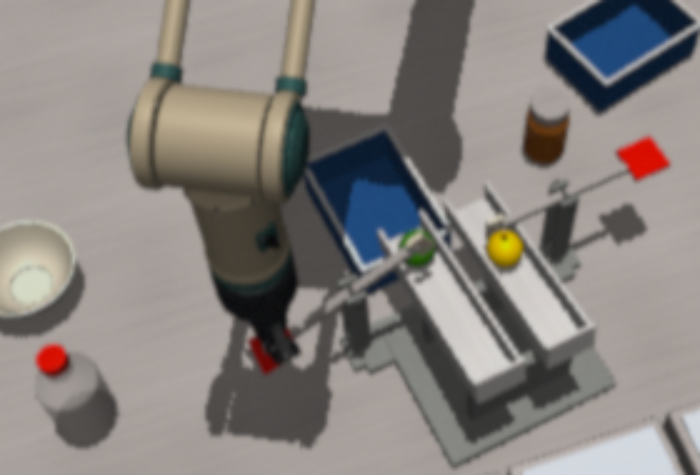

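The gate is up and the lime is rolling out. I'll hold with a little more press.

Emit:
{"method": "servo_tool", "body": {
  "steps": [
    [0,0,2,0,0,0],
    [0,0,2,0,0,0],
    [0,0,2,0,0,0],
    [0,0,2,0,0,0],
    [0,0,2,0,0,0],
    [0,0,2,0,0,0],
    [0,0,2,0,0,0],
    [0,0,2,0,0,0]
  ]
}}

```text
clock: 8.25
position: [0.6242, -0.2388, 0.0913]
ee_rot: [0.002, 0.653, 0.758, 0.001]
contact_force: [0.2, 0.4, 5.8]
width: -0.0001
```

```bash
python3 look.py 8
```

```text
8.25 [ 0.6242 -0.2388  0.0913] [0.2 0.4 5.8] tcp chute [ 0.0335 -0.2189]
pan blue in chute frame mm ((-99.00679779052734, -40.29840087890625), (162.77452087402344, 109.26695251464844), 0.5656156539916992)
```

View pics/c8.png

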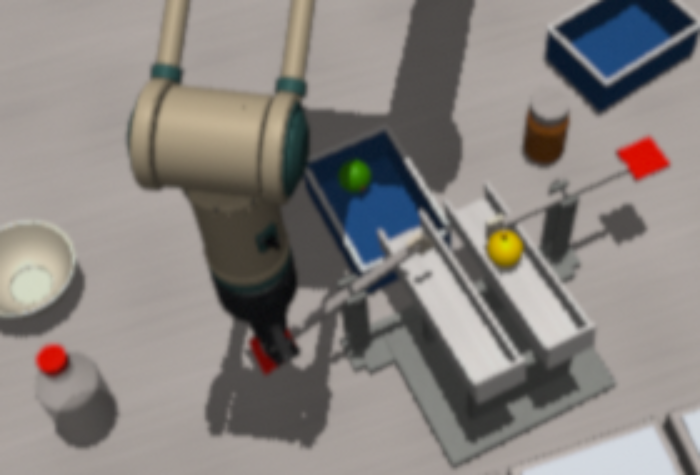

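The lime is in the pan (crop px (355,176)). I'll release the paddle and rise clear.

Emit:
{"method": "servo_tool", "body": {
  "steps": [
    [0,0,-10,0,0,0],
    [0,0,-20,0,0,0],
    [0,0,-30,0,0,0],
    [0,0,-40,0,0,0],
    [0,0,-55,0,0,0],
    [0,0,-80,0,0,0],
    [0,0,-110,0,0,0],
    [0,0,-130,0,0,0]
  ]
}}

```text
clock: 9.1
position: [0.6225, -0.2367, 0.2208]
ee_rot: [-0.001, 0.652, 0.758, 0.001]
contact_force: [0.4, -0.1, -0.0]
width: -0.0
```

Emit:
{"method": "servo_tool", "body": {
  "steps": [
    [-30,0,0,0,0,0],
    [-60,-20,0,0,0,0],
    [-80,-40,0,0,0,0],
    [-80,-40,0,0,0,0],
    [-80,-40,0,0,0,0],
    [-80,-40,0,0,0,0],
    [-80,-40,0,0,0,0],
    [-80,-40,0,0,0,0]
  ]
}}

```text
clock: 9.9
position: [0.5956, -0.3222, 0.2193]
ee_rot: [-0.0, 0.652, 0.758, 0.0]
contact_force: [1.3, -1.1, -0.4]
width: 0.0003
```

```bash
python3 look.py 9; python3 - <<'E'
from h import *
im,d=cams.get_image('scene');im=im[:,:,::-1];hsv=cv2.cvtColor(np.ascontiguousarray(im),cv2.COLOR_BGR2HSV)
v,u=np.mgrid[:400,:640];P=world('scene',u,v,d)
for nm,m in [('lime',(hsv[...,0]>45)&(hsv[...,0]<75)&(hsv[...,1]>130)),('lemon',(hsv[...,0]>20)&(hsv[...,0]<33)&(hsv[...,1]>150)),('redR',((hsv[...,0]<6)|(hsv[...,0]>174))&(hsv[...,1]>180)&(P[...,1]<-.2)&(P[...,1]>-.3)),('redL',((hsv[...,0]<6)|(hsv[...,0]>174))&(hsv[...,1]>180)&(P[...,1]>.15)&(P[...,1]<.3))]:
    m=m&(d>0)&(P[...,0]<.7)&(P[...,0]>.35);Q=P[m];print(nm,len(Q),np.median(Q,0).round(3),(tochute(np.median(Q,0))*1000).round())
E
```

```text
9.9 [ 0.5956 -0.3222  0.2193] [ 1.3 -1.1 -0.4] tcp chute [-0.0063 -0.2975]
pan blue in chute frame mm ((-111.49818420410156, -40.994564056396484), (109.93598937988281, 138.13351440429688), 89.53266143798828)
lime 134 [ 0.417 -0.089  0.035] [-151.  -42.]
lemon 168 [0.614 0.018 0.126] [59. 37.]
redR 255 [ 0.623 -0.245  0.13 ] [  32. -225.]
redL 182 [0.561 0.2   0.13 ] [ 31. 225.]
```

View pics/c9.png

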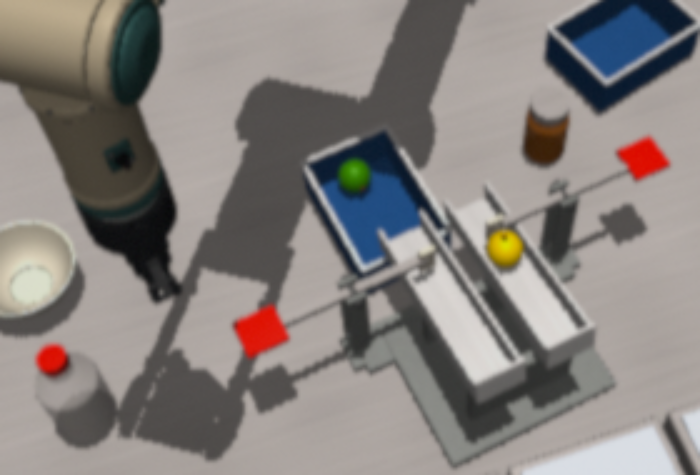

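The lime lies in the pan, both paddles are back at 130 mm, the lemon hasn't moved and the arm touches nothing. Handing in.

```bash
python3 -c "
from rig import sign_off
print(sign_off())"
```

```text
the job is handed in; nothing more can be done
None
```

I pushed the right-hand blue pan about 150 mm sideways until it stood under the right chute's mouth. I then pressed that chute's red paddle until the lime rolled into the pan, and let the paddle come back up. I handed in shortly after 9.9 s on the robot's clock; the hand-in itself gives no verdict.

What the last checks showed:
- **Pan:** after the push, both cameras put its centre at chute y ≈ -40 mm, which is the mouth's own line. It looked flat on the table in the last picture.
- **Lime:** it lies in the pan near the end closest to the robot, at chute (-151, -42) mm, on the pan floor.
- **Paddles:** both are back at 130 mm, the rest height.
- **Lemon:** it is still behind its gate, with no visible shift.
- **Bystanders and arm:** the shaker, bowl and sauce look undisturbed and the arm is clear of everything. I did not re-measure the bystanders, and the flask was outside the last close-up.

One reading disagreed: the last automatic outline of the pan came out as 138 × 110 mm, because the lime and shadow hid part of the blue. I ignored it in favour of the rim measurement and the picture.

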